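Draw the brass safe bolt out of the row and load it into the drill cradle

TASK

The brass bolt lying in the tight row of safe bolts has to be drilled: without disturbing the four steel bolts or the other things on the counter, slide it endways on the rack floor, out through the open front, until clearly more than half its length is free of the row, and only then pick it up. Lower it, held in the gripper and not dropped, into the V-cradle, slide it fully home against the red stop and let go.

Things in the scene. Friction and masses are not known exactly. Their poses are not given: they have to be found in the camera images.
- rack: Blue rack fixed to the counter, 270 x 197 mm, origin at its underside's centre, x along the bolts away from the open front. Smooth floor 12 mm thick. Bolts: centres at x = +45 mm, rear ends at the rear wall (x = 110 to 120 mm, 36 mm above the floor). Cheeks 26 mm above the floor, 8 mm thick, inner faces at y = -90.5 and +90.5 mm, from x = -5 to 110 mm. Bolts slide on it with friction about 0.25.
- rack_front (a point): Middle of the row's front end on the rack floor (rack x = -20 mm, 12 mm above the counter), same axes as the rack. From here 115 mm towards -x the floor is bare and open, no walls.
- brass_bolt: Brass (yellow) bolt: smooth round bar 36 mm in diameter, 130 mm long, about 0.4 kg, ends alike, origin at its centre, x along its axis. In any of the row's five places, pitch 36 mm (touching); axis 30 mm above the counter. Rolls if not held. Nothing fits behind it or beside it in the row; fingertips pressed on its top grip it better (friction well over 0.25) than the rack floor does.
- cradle_seat (a point): Centre of a seated bolt in the V-cradle fixed to the counter, 50 mm above it; x along the cradle to its stop. Two dark V-blocks, 20 mm long, at x = -65 to -45 and 45 to 65 mm; their faces reach up to 2 mm below the axis, 31 mm to either side. Between them only a base plate 10 mm thick: fingers have 40 mm depth below the axis there. Bolts slide in it with friction about 0.25. The -x end is open.
- cradle_stop (a point): Centre of the red stop's face (65 mm ahead of the seat), same axes as the seat; a seated bolt's end touches it. The rigid stop is 14 mm thick, 44 mm wide and reaches 17 mm above the bolt's axis.
- steel_bolt_1: One of the four steel (grey) bolts in the row, 36 mm in diameter, 130 mm long, about 0.4 kg, origin at its centre, x along its axis. To be left where it is.
- steel_bolt_2: One of the four steel (grey) bolts in the row, 36 mm in diameter, 130 mm long, about 0.4 kg, origin at its centre, x along its axis. To be left where it is.
- steel_bolt_3: One of the four steel (grey) bolts in the row, 36 mm in diameter, 130 mm long, about 0.4 kg, origin at its centre, x along its axis. To be left where it is.
- steel_bolt_4: One of the four steel (grey) bolts in the row, 36 mm in diameter, 130 mm long, about 0.4 kg, origin at its centre, x along its axis. To be left where it is.
- padlock: Bystander: brass padlock lying flat near the front left, 60 x 55 x 28 mm body with a steel shackle reaching 77 mm from the origin along x; origin at the centre of the body's underside.
- oil_can: Bystander: yellow can, 52 mm in diameter, 120 mm high, upright at the rear left; origin at the centre of its underside.
- screwdriver: Bystander: screwdriver 190 mm long lying behind the rack, along its own x; origin near its middle.
- lock_case: Bystander: flat steel lock case 150 x 85 x 18 mm lying right of the rack and behind the cradle; origin at the centre of its underside.

How it is judged:
By the outcome, as a careful person would: the job done as asked, in the order asked, and still so for the second after the job is handed in, with the robot touching nothing.
It also fails if it takes over 61 s, if anything falls off the work surface, if the arm or the gripper's body presses on something with over 40 N, if the wrist force passes 120 N, or if a joint passes its speed limit or range.

ROBOT

A 6-joint arm with a two-finger parallel gripper is mounted at the origin on the work surface. World frame = base frame: x ahead of the robot, y to its left, z up, the work surface at z = 0. Lengths are in m, angles in degrees, forces in N, time in s.
With the tool pointing down it reaches from about 0.375 to 0.9 m from the base axis. Payload 3.1 kg.
Tool frame: the origin (TCP) lies midway between the tips of the shut fingers; the grasp point (between the pads) lies bot.hold_point_z behind it (bot.hold_point_z is the distance from the TCP to the grasp point, in m); z points along the fingers, y is the direction in which the jaws open and shut (so a half turn about z gives the same grasp; the last joint's range is limited). The gripper opens to 87 mm and grips with 3 to 60 N. Pads are 19 mm wide; open, the fingers measure 117 mm over their backs; the gripper's body (75 mm by 190 mm) begins 51 mm behind the grasp point.
Start: joints at [63.913, 30.224, 82.088, -0, 67.689, -10.227], TCP at [0.171, 0.601, 0.192] pointing down, gripper open.
Joint ranges: [-176.69, 176.69], [-43.24, 126.21], [12.49, 139.97], [-82, 262], [0, 151.66], [-163.58, 163.58]. Speed limits (degrees/s): [159.86, 159.86, 180, 180, 180, 180].

INTERFACE

Orientations are given as a 3x3 rotation matrix whose columns are the frame's x, y, z axes.
In Python, from rig import bot, vision gives the robot as it stands.
- The arm moves only by the shell command python3 -m inch 'ROWS'. ROWS is JSON, a list of rows, each a list of 5 numbers: the finger opening in mm, from 0 to 87, then the shift along the tool's x, y, z in mm, then the turn about the tool's z in rad. In form: [[hand, dx, dy, dz, roll], ...]. A call has 1 to 8 rows; each row is the pose to reach, as a shift and turn from the pose measured when the call began, along the tool's axes at that moment; what a row does not reach only later rows make up. A row lasts 1/10 s, in which the tool goes at most 50 mm and 8.59 degrees, less where a joint would pass 70% of its speed; a pose out of reach is approached as far as the arm can. A call with a gripper value outside its range is refused whole. The fingers move at their own pace and stop on an object; the grip force is fixed at half the most. Time passes only in rows, so rows that repeat a pose let the fingers close. It gives the time, the measured TCP pose, the force and the opening at its end, in the units of the state.
- bot.read_state(): the state, without advancing time (a new reading comes with each control period).
- vision.capture(name): name is "side" or "top"; returns (picture, depth): 400x640x3 uint8, red, green, blue; 400x640 float32, m along the optical axis (not along the pixel's ray), 0 where there is no reading.
- vision.camera_model(name): a dict with "intrinsics" (3x3 intrinsics, pixels), "dist" ([k1, k2, p1, p2, k3] as OpenCV has them; the pictures are not rectified), "camera_from_world" (4x4, takes a point from world to camera coordinates). Camera axes: x right, y down, z forward; pixel columns grow to the right and rows downward; lengths in m; the calibration is good to about 2 mm. A picture is of the moment at which its call begins. camera_model takes no time and is no camera call.
- bot.hand_in(): hands the job in, once; it reports no verdict.
The state is a dict: "time_s": time; "joint_positions": joint angles; "qvel": joint speeds; "tau": joint torques, N m; "position": TCP position; "tcp_rot": TCP orientation; "force": force on the tool from outside, world axes, zero at the start; "moment": the same for the moment, N m; "opening": opening from 0.0 (shut) to 1.0 (fully open).
Only numpy, scipy, OpenCV 4.12 (cv2) and the standard library are available. Lean on these libraries where they do the work, as an engineer would, in place of code of your own. Each camera call takes 0.05 s, during which the arm holds its last target. There are 200 camera calls.

## Working session

There is one attempt and no reset: what is moved stays moved. The work goes in short steps, Python scripts to look and compute and a shell command to move; the robot and the scene stay as the last step left them, time stands still between calls to the robot, and variables do not carry over. Pictures are saved under pics/ and viewed, about 8 in all and at most 12, crops included, and the job is handed in when it is done.

```bash
mkdir -p pics; ls; python3 - <<'E'
from rig import bot, vision
import cv2, numpy as np
s=bot.read_state()
print({k:np.round(v,3).tolist() for k,v in s.items()}, bot.hold_point_z)
for n in ("top","side"):
    p,d=vision.capture(n); cv2.imwrite(f"pics/{n}0.png",p[...,::-1]); np.savez(f"{n}0.npz",p=p,d=d)
    m=vision.camera_model(n); print(n,np.round(m["intrinsics"],1).tolist(),m["dist"],np.round(m["camera_from_world"],3).tolist())
E
```

```text
pics
{'time_s': 0.0, 'joint_positions': [63.912, 30.28, 82.157, -0.001, 67.688, -10.229], 'qvel': [-0.086, -0.042, 0.133, -0.068, 0.027, -0.067], 'tau': [-0.0, -44.004, -17.66, 0.063, 0.058, -0.0], 'position': [0.17, 0.6, 0.191], 'tcp_rot': [[-0.962, 0.273, -0.001], [0.273, 0.962, -0.002], [0.0, -0.002, -1.0]], 'force': [-0.282, 0.323, 0.456], 'moment': [0.023, -0.009, -0.019], 'opening': 0.997} 0.0187
top [[463.9, 0.0, 321.8], [0.0, 463.9, 199.9], [0.0, 0.0, 1.0]] [-0.12232625  0.          0.          0.          0.        ] [[-0.004, -1.0, 0.011, 0.011], [-0.987, 0.002, -0.159, 0.535], [0.159, -0.011, -0.987, 1.281], [0.0, 0.0, 0.0, 1.0]]
side [[465.4, 0.0, 315.7], [0.0, 465.4, 200.7], [0.0, 0.0, 1.0]] [-0.13438367  0.          0.          0.          0.        ] [[0.959, -0.282, 0.016, -0.496], [-0.204, -0.733, -0.649, 0.164], [0.195, 0.619, -0.761, 1.474], [0.0, 0.0, 0.0, 1.0]]
```

View pics/top0.png

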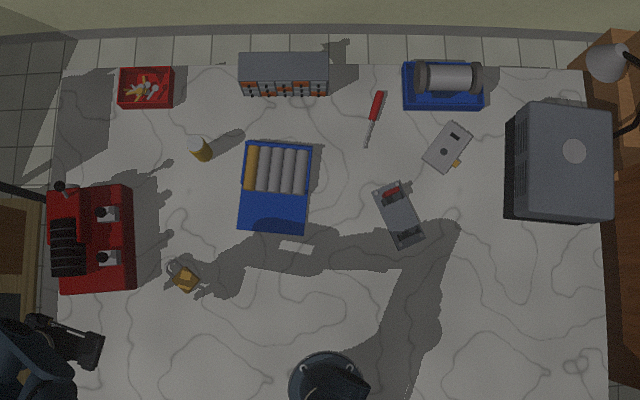

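View pics/side0.png

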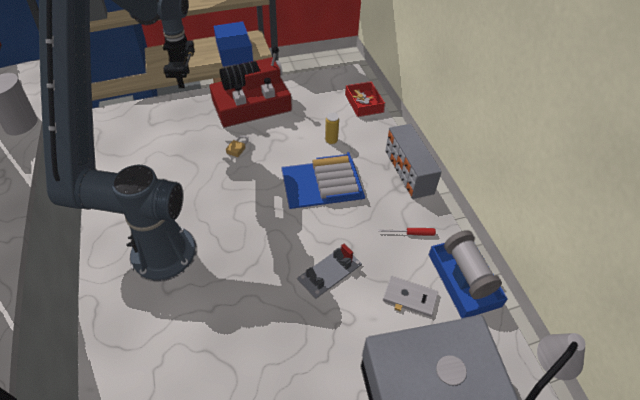

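The brass bolt is at the left end of the row (top view about (251,168)). The cradle spans (378,185)–(418,245), with its red stop at the far end (392,190). The gripper is out of view to the left of the top view.

```bash
cat > h.py <<'E'
from rig import bot, vision
import cv2, numpy as np
def cloud(n,d):
    m=vision.camera_model(n); K,D,T=np.array(m["intrinsics"]),np.array(m["dist"]),np.array(m["camera_from_world"])
    v,u=np.mgrid[0:400,0:640]
    r=cv2.undistortPoints(np.stack([u,v],-1).reshape(-1,1,2).astype(float),K,D).reshape(400,640,2)
    P=np.dstack([r*d[...,None],d])
    return (P-T[:3,3])@T[:3,:3]
def pix(n,p):
    m=vision.camera_model(n);T=np.array(m["camera_from_world"])
    return cv2.projectPoints(np.atleast_2d(p).astype(float),cv2.Rodrigues(T[:3,:3])[0],T[:3,3],np.array(m["intrinsics"]),np.array(m["dist"]))[0].reshape(-1,2)
def rect(X):
    (c,s,a)=cv2.minAreaRect((X[:,:2]*1000).astype(np.float32)); return np.round(c,1),np.round(s,1),round(a,2)
E
python3 - <<'E'
from h import *
for n in ("top","side"):
    f=np.load(f"{n}0.npz");p,d=f["p"],f["d"];W=cloud(n,d);W[d==0]=9
    H=cv2.cvtColor(p,cv2.COLOR_RGB2HSV);h,s,v=H[...,0],H[...,1],H[...,2]
    x,y,z=W[...,0],W[...,1],W[...,2]
    def rep(nm,m):
        m=cv2.morphologyEx(m.astype(np.uint8),cv2.MORPH_OPEN,np.ones((2,2)))>0
        X=W[m]; print(n,nm,len(X),rect(X) if len(X)>3 else'', "z",np.round(np.percentile(X[:,2],[2,50,98]),4) if len(X) else'')
    box=lambda a,b,c,e:(x>a)&(x<b)&(y>c)&(y<e)
    R=box(.33,.66,-.02,.28)
    rep("counter",box(.3,.4,-.2,.0))
    rep("blue",R&(h>105)&(h<130)&(s>110)&(z<.06))
    rep("bluefloor",R&(h>105)&(h<130)&(s>110)&(z<.018)&(z>.006))
    rep("brass",R&(h>12)&(h<32)&(s>90)&(z<.06)&(z>.02))
    rep("bolts",R&(z<.06)&(z>.028)&(s<60))
    C=box(.33,.56,-.32,-.12)
    rep("cradle all",C&(z>.005)&(z<.09))
    rep("red",C&((h<8)|(h>172))&(s>110))
    rep("redtop",C&((h<8)|(h>172))&(s>110)&(z>.06))
    rep("vblocks",C&(z>.035)&(z<.056)&(s<90))
    rep("base",C&(z>.006)&(z<.016))
    rep("can",box(.5,.65,.25,.42)&(z>.1)&(z<.14))
    u=cv2.resize(p[130:250,225:435] if n=="top" else p[140:310,270:480],None,fx=3.5,fy=3.5,interpolation=cv2.INTER_CUBIC)
    cv2.imwrite(f"pics/{n}0c.png",u[...,::-1])
E
```

```text
top counter 2397 (array([4600.3, 4444.9]), array([12664.2,   203.1]), 46.91) z [-0.0044  0.0016  0.0073]
top blue 2811 (array([4675.5, 4571.4]), array([12376.1,   298.6]), 47.06) z [0.0006 0.0134 0.0395]
top bluefloor 2453 (array([4675.4, 4572. ]), array([12376.9,   220.5]), 46.7) z [0.0027 0.0134 0.0196]
top brass 376 (array([4808. , 4576.8]), array([12187.8,    90. ]), 46.11) z [0.0207 0.0466 0.0541]
top bolts 1728 (array([4745.7, 4559.9]), array([12297.4,   168.3]), 47.01) z [0.0211 0.0459 0.0537]
top cradle all 1797 (array([4733.5, 4332.7]), array([12646.2,   138.3]), 46.94) z [0.0018 0.0125 0.0672]
top red 64 (array([ 552.4, -186.5]), array([11.5, 46.9]), 25.35) z [0.0254 0.0597 0.0734]
top redtop 49 (array([ 553.2, -186.2]), array([ 8.1, 40.5]), 21.03) z [0.032  0.0672 0.0735]
top vblocks 215 (array([ 490.3, -222.1]), array([131. ,  73.3]), 23.97) z [0.0077 0.0426 0.0515]
top base 1193 (array([4733.5, 4332.7]), array([12646.2,   137. ]), 46.95) z [0.0009 0.0114 0.0319]
top can 0  z 
side counter 1622 (array([4604.8, 4442.9]), array([12661.1,   197.8]), 46.93) z [-0.0061 -0.0007
[... 213 characters left out ...]
199]
side brass 154 (array([614.5, 200.5]), array([38.1, 91.6]), 82.23) z [0.0343 0.0441 0.0525]
side bolts 876 (array([4749.8, 4554.2]), array([12300. ,   159.7]), 47.03) z [0.0325 0.0443 0.0516]
side cradle all 1396 (array([4734.8, 4332.8]), array([12644.4,   133.5]), 46.97) z [0.     0.0109 0.0646]
side red 76 (array([ 558.1, -191. ]), array([13.6, 35. ]), 22.03) z [0.032  0.0572 0.0697]
side redtop 32 (array([ 556.3, -188.6]), array([12.8, 26.3]), 8.75) z [0.0576 0.0656 0.0703]
side vblocks 160 (array([ 492.9, -218. ]), array([133.8,  63.1]), 23.15) z [0.0109 0.0413 0.0491]
side base 828 (array([4736.5, 4335.3]), array([12638.4,   130.2]), 46.98) z [-0.0001  0.0092  0.018 ]
side can 0  z
```

View pics/top0c.png

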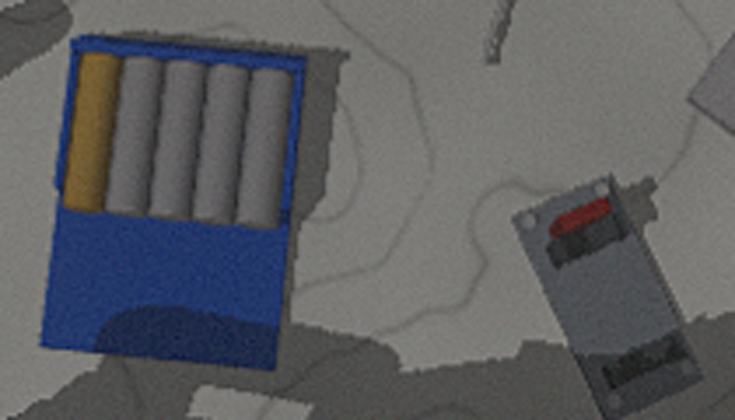

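```bash
cat > fit.py <<'E'
from h import *
from scipy.optimize import minimize
S=4
def boxp(x0,x1,y0,y1,z0,z1): return np.array([[x,y,z] for x in(x0,x1) for y in(y0,y1) for z in(z0,z1)])/1e3
def cyl(L,r,z): 
    a=np.linspace(0,2*np.pi,24,endpoint=False); return np.array([[x,r*np.cos(t),z+r*np.sin(t)] for x in(-L/2,L/2) for t in a])/1e3
def place(B,q):
    c,s=np.cos(q[2]),np.sin(q[2]); R=np.array([[c,-s,0],[s,c,0],[0,0,1]]); return B@R.T+[q[0],q[1],0]
def render(n,parts,q):
    m=np.zeros((400*S,640*S),np.uint8)
    for B in parts:
        p=(pix(n,place(B,q))+.5)*S; cv2.fillConvexPoly(m,cv2.convexHull(p.astype(np.float32)).round().astype(np.int32),1)
    return cv2.resize(m.astype(np.float32),(640,400),interpolation=cv2.INTER_AREA)
def fit(masks,parts,q0):
    # common offset + angle; masks: {cam:mask}
    f=lambda q:sum(np.abs(render(n,parts,q)-m).sum()/m.sum() for n,m in masks.items())
    r=minimize(f,q0,method="Nelder-Mead",options=dict(initial_simplex=np.array(q0)+np.vstack([np.zeros(3),np.diag([.012,.012,.08])]),xatol=1e-4,fatol=1e-4))
    return r.x,r.fun
def show(nm,masks,parts,q0):
    for k in list(masks)+["both"]:
        mm=masks if k=="both" else {k:masks[k]}
        q,e=fit(mm,parts,q0); print(nm,k,np.round(q[:2]*1e3,1),round(np.degrees(q[2]),2),"err",round(e,3))
    return q
RACK=[boxp(-135,135,-98.5,98.5,0,12),boxp(110,120,-98.5,98.5,0,48),boxp(-5,110,90.5,98.5,0,38),boxp(-5,110,-98.5,-90.5,0,38)]
BOLT=[cyl(130,18,30)]
E
python3 - <<'E'
from fit import *
M={k:{} for k in("rack","brass","vb","red")}
for n in ("top","side"):
    f=np.load(f"{n}0.npz");p,d=f["p"],f["d"];W=cloud(n,d);W[d==0]=9
    h,s,v=[a.astype(int) for a in cv2.split(cv2.cvtColor(cv2.GaussianBlur(p,(3,3),0),cv2.COLOR_RGB2HSV))]
    x,y,z=W[...,0],W[...,1],W[...,2]
    near=cv2.dilate(((abs(x-.54)<.17)&(abs(y-.13)<.15)).astype(np.uint8),np.ones((5,5)))>0
    nc=cv2.dilate(((abs(x-.49)<.11)&(abs(y+.22)<.09)).astype(np.uint8),np.ones((5,5)))>0
    big=lambda m:(lambda r:(r[1]==1+np.argmax(r[2][1:,4])).astype(np.float32))(cv2.connectedComponentsWithStats(m.astype(np.uint8),connectivity=4))
    br=near&(h>12)&(h<32)&(s>80)&(z>.015)&(z<.06)
    bl=near&(h>100)&(h<130)&(s>100)
    M["brass"][n]=big(br)
    M["rack"][n]=big(bl|br|(near&(z>.024)&(z<.06)))
    red=nc&((h<8)|(h>170))&(s>90); M["red"][n]=big(red)
    dark=nc&(z>.02)&(z<.1); M["vb"][n]=(dark|red).astype(np.float32)
    print(n,{k:int(M[k][n].sum()) for k in M})
np.save("M.npy",M,allow_pickle=True)
show("rack",M["rack"],RACK,[.53,.13,-.08])
show("brass",M["brass"],BOLT,[.6,.2,-.08])
show("stop",M["vb"],[boxp(-65,-45,-31,31,10,48),boxp(45,65,-31,31,10,48),boxp(65,79,-22,22,10,67)],[.493,-.219,.42])
E
```

```text
top {'rack': 5956, 'brass': 494, 'vb': 431, 'red': 88}
side {'rack': 3253, 'brass': 209, 'vb': 453, 'red': 113}
rack top [580.5 148.6] -5.87 err 0.037
rack side [583.9 151.6] -5.67 err 0.054
rack both [581.3 149.6] -5.85 err 0.096
brass top [633.8 216. ] -6.71 err 0.166
brass side [636.2 221.2] -16.08 err 0.723
brass both [633.3 216.9] -5.46 err 0.902
stop top [ 492.5 -215.6] 24.03 err 0.168
stop side [ 493.2 -212.1] 23.16 err 0.33
stop both [ 492.5 -215.9] 24.11 err 0.508
```

```bash
cat >> h.py <<'E'
RK=(581.2,149.4,-5.85); CR=(492.6,-215.3,24.0)
def w(F,x,y):
    a=np.radians(F[2]);return np.array([F[0]+x*np.cos(a)-y*np.sin(a),F[1]+x*np.sin(a)+y*np.cos(a)])
def go(F,x,y,z):
    "row shift from current pose to frame point (mm), tool x along -frame x"
    s=bot.read_state();R=np.array(s["tcp_rot"]);P=np.array(s["position"])*1e3
    d=R.T@(np.r_[w(F,x,y),z]-P)
    t=np.radians(F[2]+180);e=R.T@np.array([np.cos(t),np.sin(t),0])
    print("t",s["time_s"],"P",P.round(1),"shift",d.round(1),"roll",round(np.arctan2(e[1],e[0]),3),"F",np.round(s["force"],1),"open",round(s["opening"],3))
E
python3 - <<'E'
from fit import *
f=np.load("top0.npz");p,d=f["p"],f["d"];W=cloud("top",d);x,y,z=W[...,0],W[...,1],W[...,2]
m=(d>0)&(z>.1)&(z<.14)&(abs(y-.33)<.12)&(x>.5)&(x<.78);print("can",rect(W[m]),m.sum())
v,u=np.nonzero(m);print(u.min(),u.max(),v.min(),v.max())
go(RK,5,72,90)
E
```

```text
can (array([681.3, 361.8]), array([48.4, 49. ]), 84.43) 291
186 204 135 153
t 0.1 P [170.4 600.5 191.6] shift [-510.9 -249.7  101.9] roll -0.175 F [ 0.2 -0.1 -0.8] open 1.0
```

```bash
python3 -m inch '[[12,-45,-22,0,-0.1],[12,-90,-44,0,-0.175],[12,-135,-66,0,-0.175],[12,-180,-88,0,-0.175],[12,-225,-110,0,-0.175],[12,-270,-132,0,-0.175],[12,-315,-154,0,-0.175],[12,-360,-176,0,-0.175]]'; python3 -c "
from h import *
go(RK,5,72,80)"
```

```text
time_s: 0.9
position: [0.469, 0.3318, 0.1915]
tcp_rot: [[-0.995, 0.102, -0.002], [0.102, 0.995, -0.002], [0.001, -0.002, -1.0]]
force: [0.4, 1.4, 0.1]
opening: 0.357
t 0.9 P [469.  331.8 191.5] shift [-135.4  -97.8  111.5] roll 0.0 F [0.4 1.4 0.1] open 0.357
```

```bash
python3 -m inch '[[12,-38,-28,0,0],[12,-76,-55,0,0],[12,-114,-82,20,0],[12,-135,-98,55,0],[12,-135,-98,90,0],[12,-135,-98,111,0],[12,-135,-98,111,0],[12,-135,-98,111,0]]'; python3 -c "
from h import *
go(RK,5,72,48)
for n in('top','side'):
    p,d=vision.capture(n); c=pix(n,[.59,.217,.08])[0].astype(int); print(n,c)
    cv2.imwrite(f'pics/{n}1.png',cv2.resize(p[c[1]-60:c[1]+60,c[0]-70:c[0]+70],None,fx=3,fy=3,interpolation=2)[...,::-1])
a,b=cv2.imread('pics/top1.png'),cv2.imread('pics/side1.png');cv2.imwrite('pics/c1.png',cv2.resize(np.hstack([a,b]),(800,343)))"
```

```text
time_s: 1.7
position: [0.593, 0.2204, 0.0803]
tcp_rot: [[-0.995, 0.102, -0.002], [0.102, 0.995, -0.002], [0.002, -0.002, -1.0]]
force: [-0.1, 0.4, -0.5]
opening: 0.142
t 1.7 P [593.  220.4  80.3] shift [-0.6  0.2 32.3] roll 0.0 F [-0.1  0.4 -0.5] open 0.142
top [247 178]
side [318 153]
```

View pics/c1.png

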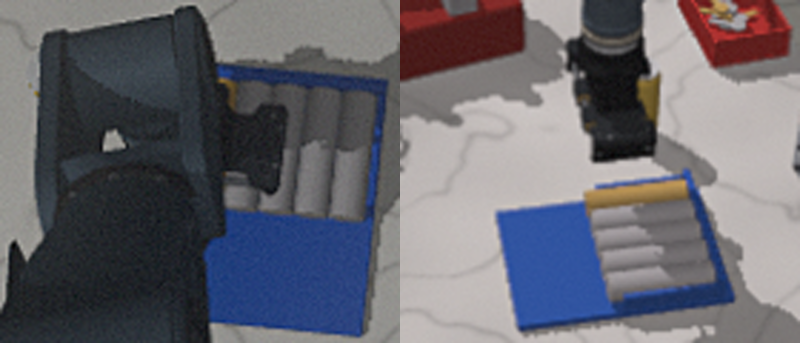

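The views show the shut fingers about 30 mm above the brass bolt's front half (side crop (625,150) above the bolt at (635,195)), and the can is clear of them. Next I press gently.

```bash
python3 -m inch '[[12,0,0,15,0],[12,0,0,26,0],[12,0,0,30,0],[12,0,0,32,0],[12,0,0,33,0],[12,0,0,34,0]]'
```

```text
time_s: 2.4
position: [0.5945, 0.2209, 0.0481]
tcp_rot: [[-0.995, 0.101, 0.002], [0.101, 0.995, -0.001], [-0.002, -0.001, -1.0]]
force: [-1.2, 0.1, 0.1]
opening: 0.137
```

```bash
python3 -m inch '[[12,0,0,1,0],[12,0,0,2,0],[12,0,0,2,0]]'; python3 -m inch '[[12,0,0,1.5,0],[12,0,0,1.5,0]]'
```

```text
time_s: 2.7
position: [0.5945, 0.2209, 0.0461]
tcp_rot: [[-0.995, 0.101, 0.002], [0.101, 0.995, -0.001], [-0.002, -0.001, -1.0]]
force: [-0.1, 0.3, 0.8]
opening: 0.138
time_s: 2.9
position: [0.5944, 0.2208, 0.0445]
tcp_rot: [[-0.995, 0.101, 0.002], [0.101, 0.995, -0.001], [-0.002, -0.001, -1.0]]
force: [0.2, 0.8, 0.2]
opening: 0.139
```

```bash
python3 -m inch '[[12,0,0,1,0],[12,0,0,1,0]]'; python3 -m inch '[[12,0,0,1,0],[12,0,0,1,0]]'; python3 -c "
from h import *
p,d=vision.capture('side'); c=pix('side',[.59,.217,.08])[0].astype(int)
cv2.imwrite(f'pics/s2.png',cv2.resize(p[c[1]-50:c[1]+50,c[0]-60:c[0]+60],None,fx=6,fy=6,interpolation=2)[...,::-1])"
```

```text
time_s: 3.1
position: [0.5943, 0.2208, 0.0434]
tcp_rot: [[-0.995, 0.101, 0.001], [0.101, 0.995, -0.001], [-0.001, -0.001, -1.0]]
force: [-0.3, -0.6, 0.6]
opening: 0.143
time_s: 3.3
position: [0.5942, 0.2208, 0.0422]
tcp_rot: [[-0.995, 0.101, 0.001], [0.101, 0.995, -0.001], [-0.001, -0.001, -1.0]]
force: [-0.3, 1.1, 1.6]
opening: 0.138
```

View pics/s2.png

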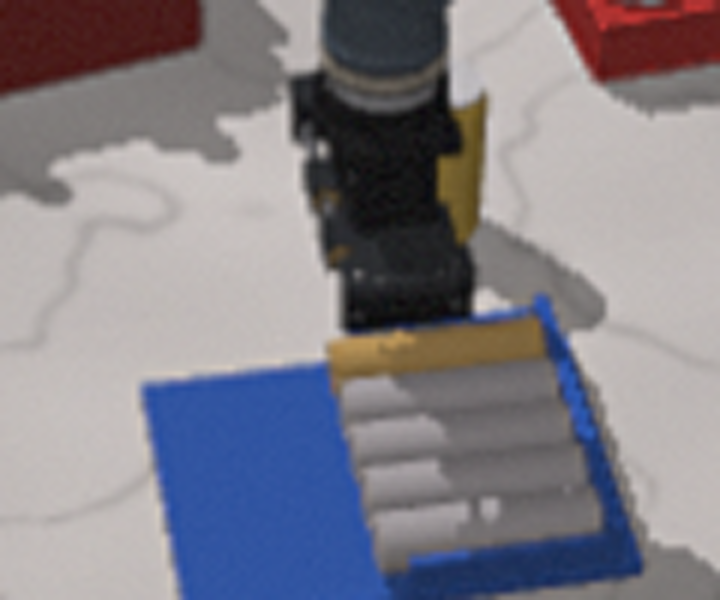

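```bash
python3 -c "
from h import *
print(pix('side',[[.594,.221,.048],[.594,.221,.06]]), pix('side',[.59,.217,.08]))"; python3 -m inch '[[12,0,0,1,0],[12,0,0,1,0]]'; python3 -m inch '[[12,0,0,1,0],[12,0,0,1,0]]'
```

```text
[[319.25471416 159.40746602]
 [319.32722388 157.03629287]] [[318.69983151 153.98094069]]
time_s: 3.55
position: [0.5941, 0.2208, 0.0411]
tcp_rot: [[-0.995, 0.101, 0.001], [0.101, 0.995, -0.001], [-0.001, -0.001, -1.0]]
force: [-1.0, -0.8, -0.6]
opening: 0.135
time_s: 3.75
position: [0.594, 0.2208, 0.04]
tcp_rot: [[-0.995, 0.101, 0.001], [0.101, 0.995, -0.002], [-0.001, -0.002, -1.0]]
force: [-0.5, -0.2, -0.3]
opening: 0.14
```

```bash
python3 -c "
from h import *
p,d=vision.capture('side');W=cloud('side',d)
for v in range(148,172,2): print(v,[('%d,%d,%d'%tuple(W[v,u]*1000),tuple(p[v,u].tolist())) for u in (312,316,319,322,325,329)])
cv2.imwrite('pics/s3.png',cv2.resize(p[140:175,295:355],None,fx=13,fy=13,interpolation=0)[...,::-1])"
```

```text
148 [('556,189,142', (128, 124, 124)), ('555,139,187', (39, 39, 44)), ('565,139,185', (46, 49, 51)), ('575,138,183', (43, 42, 47)), ('586,138,181', (32, 34, 36)), ('599,135,180', (33, 33, 34))]
150 [('597,325,0', (200, 193, 192)), ('554,138,180', (46, 49, 50)), ('562,130,185', (48, 48, 52)), ('573,129,182', (50, 51, 54)), ('582,128,181', (35, 35, 38)), ('596,126,180', (35, 33, 38))]
152 [('593,312,0', (200, 193, 191)), ('553,133,175', (31, 30, 32)), ('561,124,181', (27, 28, 32)), ('573,130,173', (31, 30, 32)), ('582,124,176', (27, 26, 28)), ('597,129,168', (23, 21, 20))]
154 [('589,297,5', (200, 194, 192)), ('552,130,169', (17, 17, 17)), ('563,131,165', (27, 27, 26)), ('573,129,165', (24, 22, 24)), ('585,132,158', (19, 19, 25)), ('599,133,154', (17, 17, 20))]
156 [('587,291,0', (199, 193, 191)), ('554,135,154', (29, 29, 32)), ('565,137,150', (14, 13, 18)), ('576,137,147', (16, 17, 21)), ('585,132,149', (16, 20, 24)), ('601,138,140', (19, 19, 18))]
158 [('583,279,2', (199, 193, 192)), ('555,139,142', (48, 39, 29)), ('566,139,139', (73, 63, 51)), ('607,231,41', (99, 84, 60)), ('617,226
[... 543 characters left out ...]
57)), ('599,204,38', (122, 97, 58)), ('610,203,36', (119, 95, 58)), ('625,199,36', (107, 91, 67))]
166 [('569,230,11', (56, 85, 161)), ('573,192,47', (142, 131, 123)), ('584,190,46', (156, 151, 153)), ('594,188,45', (157, 151, 154)), ('604,183,48', (105, 101, 103)), ('618,180,46', (106, 102, 106))]
168 [('565,216,15', (47, 82, 161)), ('569,180,49', (161, 154, 158)), ('580,177,49', (154, 150, 153)), ('591,177,47', (154, 149, 151)), ('601,173,47', (141, 136, 139)), ('616,173,44', (115, 111, 113))]
170 [('564,212,9', (43, 81, 161)), ('567,174,46', (142, 137, 139)), ('579,175,41', (135, 130, 132)), ('590,173,40', (129, 124, 126)), ('599,168,43', (126, 122, 124)), ('614,167,40', (109, 107, 108))]
```

View pics/s3.png

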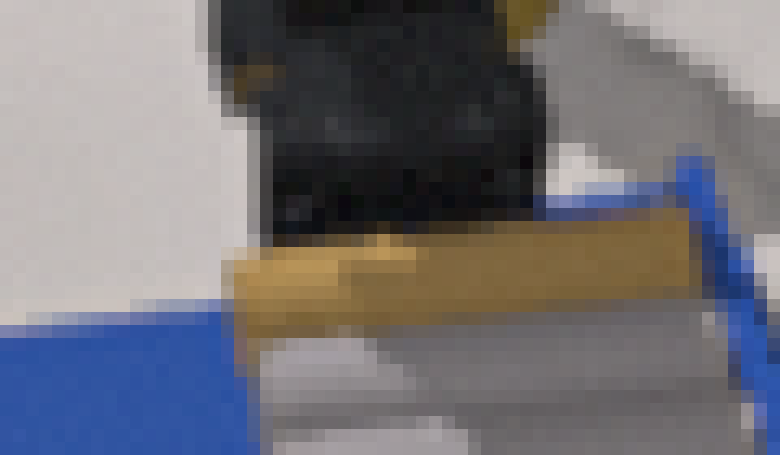

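```bash
python3 -c "
from h import *
f=np.load('side0.npz');p,d=f['p'],f['d'];W=cloud('side',d)
print('tcp px',pix('side',[[.170,.600,.191],[.17,.6,.261]]))
m=(d>0)&(abs(W[...,0]-.17)<.12)&(abs(W[...,1]-.6)<.15)&(W[...,2]>.12)
v,u=np.nonzero(m)
for r in range(v.max()-26,v.max()+1,2):
  k=v==r; 
  if k.any(): X=W[r,u[k]]*1e3; print(r,u[k].min(),u[k].max(),X.min(0).astype(int),X.max(0).astype(int))
cv2.imwrite('pics/s4.png',cv2.resize(p[10:100,140:220],None,fx=6,fy=6,interpolation=0)[...,::-1])"
```

```text
tcp px [[184.51707043  86.44415061]
 [181.10306267  70.91330601]]
62 169 187 [137 539 268] [198 645 335]
64 167 187 [129 522 306] [196 567 337]
66 164 188 [118 511 250] [197 642 336]
68 163 188 [113 499 244] [196 638 337]
70 163 188 [112 501 235] [194 638 331]
72 163 189 [110 498 218] [196 649 322]
74 165 186 [115 503 300] [187 532 307]
76 166 186 [117 504 291] [185 524 301]
78 176 182 [148 539 263] [169 549 272]
80 176 182 [147 540 255] [168 551 261]
82 177 183 [148 546 246] [169 552 251]
84 178 183 [150 543 236] [168 555 243]
86 178 184 [149 544 228] [170 552 234]
88 179 181 [150 545 221] [157 549 224]
```

View pics/s4.png

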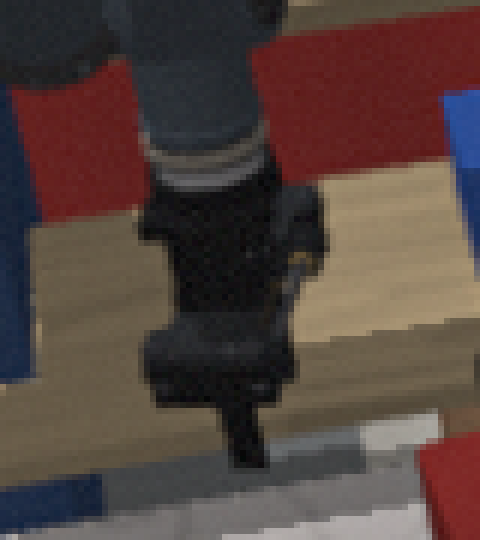

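The side depth shows the real fingertips and body about 28 mm higher than the reported TCP implies (open finger tip at z≈0.219 against a TCP z of 0.191). That explains why I have not made contact yet. I'll go by contact force.

```bash
for i in 1 2; do python3 -m inch '[[12,0,0,2,0],[12,0,0,4,0],[12,0,0,4,0]]' | egrep 'posi|force'; done
```

```text
position: [0.5937, 0.2207, 0.0356]
force: [-0.3, 1.2, -0.7]
position: [0.5934, 0.2206, 0.0312]
force: [0.3, -0.3, -0.3]
```

```bash
python3 -m inch '[[12,0,0,2,0],[12,0,0,4,0],[12,0,0,6,0],[12,0,0,6,0]]' | egrep 'posi|force'; python3 -m inch '[[12,0,0,1,0],[12,0,0,2,0],[12,0,0,3,0],[12,0,0,3,0]]' | egrep 'posi|force'
```

```text
position: [0.5931, 0.2205, 0.0248]
force: [0.3, 0.3, -0.5]
position: [0.593, 0.2205, 0.0216]
force: [-0.8, -0.6, 0.4]
```

```bash
python3 -c "
from h import *
p,d=vision.capture('side');W=cloud('side',d)
print(pix('side',[[.594,.221,.048]]))
for v in range(150,166,1): print(v,[('%d,%d,%d'%tuple(W[v,u]*1000),int(p[v,u].mean())) for u in (316,319,322,325)])"
```

```text
[[319.25471416 159.40746602]]
150 [('559,154,164', 48), ('570,152,162', 46), ('579,150,162', 36), ('588,145,164', 32)]
151 [('558,149,164', 44), ('567,143,167', 46), ('577,143,165', 36), ('588,143,162', 35)]
152 [('557,144,164', 41), ('566,141,165', 49), ('575,135,167', 43), ('585,135,165', 30)]
153 [('556,140,163', 43), ('564,135,166', 49), ('573,130,168', 42), ('584,130,165', 33)]
154 [('553,132,167', 42), ('562,126,170', 51), ('574,131,163', 51), ('221,-931,1236', 36)]
155 [('553,132,162', 43), ('562,127,165', 38), ('572,125,164', 38), ('584,129,157', 33)]
156 [('552,129,161', 31), ('562,128,159', 32), ('572,125,159', 29), ('583,126,156', 32)]
157 [('554,133,152', 23), ('564,131,151', 21), ('575,133,146', 21), ('584,130,147', 28)]
158 [('552,127,154', 16), ('563,131,147', 22), ('572,124,151', 23), ('586,134,138', 17)]
159 [('555,136,140', 21), ('563,130,143', 24), ('576,135,135', 22), ('586,134,133', 18)]
160 [('556,140,131', 33), ('565,135,133', 13), ('574,130,135', 19), ('586,133,130', 15)]
161 [('556,140,126', 18), ('565,135,128', 21), ('576,137,124', 32), ('586,132,126', 38)]
162 [('554,134,127', 44), ('564,130,129', 59), ('599,206,47', 75), ('611,205,45', 92)]
163 [('577,208,46', 103), ('589,207,43', 95), ('602,212,35', 94), ('611,205,40', 97)]
164 [('578,210,38', 103), ('589,209,37', 92), ('599,205,37', 89), ('611,204,35', 92)]
165 [('577,205,38', 91), ('587,202,38', 94), ('595,192,46', 93), ('606,191,44', 93)]
```

```bash
python3 -m inch '[[12,0,0,1,0],[12,0,0,2,0],[12,0,0,2,0]]' | egrep 'posi|force'; python3 -m inch '[[12,0,0,1,0],[12,0,0,1,0]]' | egrep 'posi|force'
```

```text
position: [0.5928, 0.2205, 0.0195]
force: [0.4, -0.7, 0.5]
position: [0.5928, 0.2205, 0.0184]
force: [0.0, 0.7, -0.4]
```

```bash
python3 -m inch '[[12,0,0,1,0],[12,0,0,1,0]]' | egrep 'posi|force'; python3 -m inch '[[12,0,0,1,0],[12,0,0,1,0]]' | egrep 'posi|force'
```

```text
position: [0.5929, 0.2205, 0.0175]
force: [-1.1, 0.3, 1.1]
position: [0.593, 0.2205, 0.0173]
force: [0.2, 0.3, 4.6]
```

Contact is at a reported z of 17.4 mm, so the tip offset is about 29.5 mm. Now I press harder.

```bash
python3 -m inch '[[12,0,0,2,0],[12,0,0,3,0],[12,0,0,3,0]]' | egrep 'posi|force|open'
```

```text
position: [0.5931, 0.2205, 0.0169]
force: [-3.9, -1.1, 15.3]
opening: 0.14
```

```bash
python3 -m inch '[[12,0,0,4,0],[12,5,0,4,0],[12,10,0,4,0],[12,15,0,4,0],[12,20,0,4,0],[12,25,0,4,0],[12,30,0,4,0],[12,30,0,4,0]]' | egrep 'time|posi|force|open'; python3 -c "
from h import *
p,d=vision.capture('side');cv2.imwrite('pics/s5.png',cv2.resize(p[120:220,270:380],None,fx=5,fy=5,interpolation=2)[...,::-1])"
```

```text
time_s: 7.25
position: [0.5699, 0.2232, 0.0168]
force: [4.4, -3.0, 12.5]
opening: 0.138
```

View pics/s5.png

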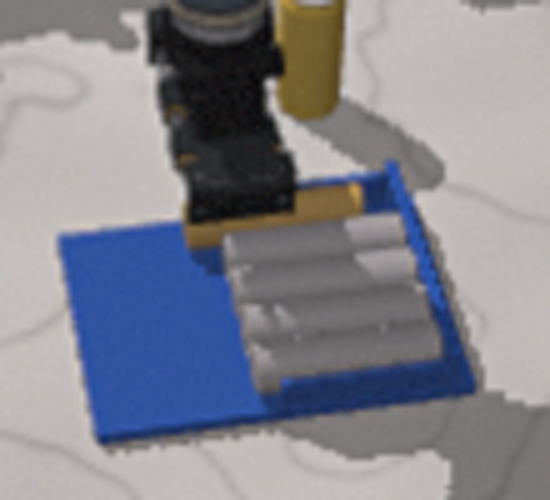

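The bolt slides with the fingertips: the front end now stands out at (187,235) and a gap has opened at the rear wall (370,190). I'll continue.

```bash
python3 -m inch '[[12,8,0,4,0],[12,14,0,4,0],[12,20,0,4,0],[12,26,0,4,0],[12,32,0,4,0],[12,38,0,4,0],[12,44,0,4,0],[12,48,0,4,0]]' | egrep 'time|posi|force|open'; python3 -m inch '[[12,8,0,4,0],[12,14,0,4,0],[12,20,0,4,0],[12,26,0,4,0],[12,32,0,4,0],[12,36,0,4,0],[12,36,0,4,0]]' | egrep 'time|posi|force|open'
```

```text
time_s: 8.1
position: [0.5324, 0.2284, 0.0167]
force: [7.6, -4.1, 14.5]
opening: 0.139
time_s: 8.8
position: [0.5053, 0.2325, 0.0156]
force: [4.6, -4.2, 15.7]
opening: 0.136
```

```bash
python3 -m inch '[[12,0,0,-3,0],[12,0,0,-8,0],[12,0,0,-25,0],[12,0,0,-50,0],[87,0,0,-80,0],[87,0,0,-110,0],[87,0,0,-120,0],[87,0,0,-120,0]]' | egrep 'time|posi|force|open'; cat > look.py <<'E'
from fit import *
import sys
p,d=vision.capture('side');W=cloud('side',d);x,y,z=W[...,0],W[...,1],W[...,2]
h,s,v=[a.astype(int) for a in cv2.split(cv2.cvtColor(cv2.GaussianBlur(p,(3,3),0),cv2.COLOR_RGB2HSV))]
m=(d>0)&(abs(x-.55)<.16)&(abs(y-.22)<.09)&(z<.07)&(z>.005)&(h>10)&(h<32)&(s>80)
r=cv2.connectedComponentsWithStats(m.astype(np.uint8));m=(r[1]==1+np.argmax(r[2][1:,4])).astype(np.float32);print(m.sum())
X=W[m>0]; a=np.radians(-5.85); D=(X[:,:2]*1e3-RK[:2]); u=D@[np.cos(a),np.sin(a)];t=D@[-np.sin(a),np.cos(a)]
print("rack x",np.percentile(u,[2,98]).round(1),"rack y",np.percentile(t,[2,98]).round(1),"z",np.percentile(X[:,2],[2,98]).round(3))
cv2.imwrite(f'pics/{sys.argv[1]}.png',cv2.resize(p[120:220,250:370],None,fx=5,fy=5,interpolation=2)[...,::-1])
E
python3 look.py s6
```

```text
time_s: 9.6
position: [0.4994, 0.2326, 0.1364]
force: [-0.2, 0.7, -0.1]
opening: 0.412
253.0
rack x [-75.3  45.6] rack y [51.5 78.1] z [0.027 0.051]
```

View pics/s6.png

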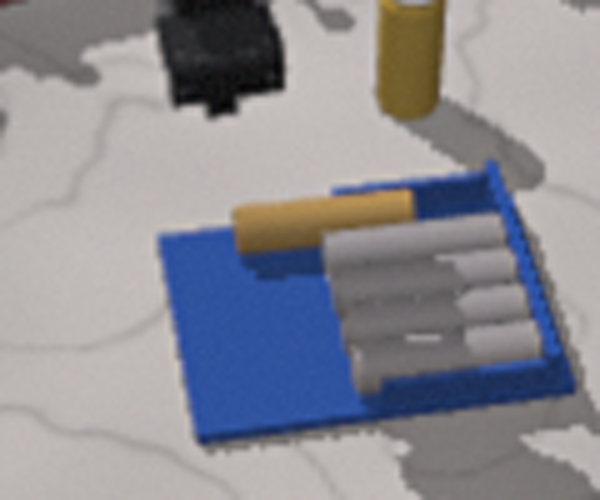

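The bolt lies straight but has moved only about 60 mm; the fingertips slipped at the end. Rack x is now about −79 to +50, so slightly under half is free. I'll press again further back and harder, and slide more slowly.

```bash
python3 -c "
from h import *
go(RK,-5,72,18)"
```

```text
t 9.65 P [498.5 232.3 135.1] shift [-79.7  -3.3 121.3] roll 0.005 F [ 0.1  0.5 -0.8] open 0.462
```

```bash
python3 -c "
from h import *
s=bot.read_state();print(np.round(s['tcp_rot'],4),s['joint_positions'],s['position'])"
```

```text
[[-0.9939  0.0973  0.0512]
 [ 0.0976  0.9952  0.0026]
 [-0.0507  0.0076 -0.9987]] [ 13.68099318  27.82064922  98.5080199   -0.70821872  50.78701568
 -70.2874248 ] [0.49849705 0.23227912 0.13514175]
```

```bash
python3 -m inch '[[12,-30,-1,0,0],[12,-60,-2,0,0],[12,-80,-3,0,0],[12,-80,-3,40,0],[12,-80,-3,80,0],[12,-80,-3,106,0],[12,-80,-3,114,0],[12,-80,-3,114,0]]' | egrep 'time|posi|force|open'; python3 -c "
from h import *
go(RK,-5,72,18)"
```

```text
time_s: 10.45
position: [0.5815, 0.2213, 0.0225]
force: [-0.1, 0.3, 0.4]
opening: 0.144
t 10.45 P [581.5 221.3  22.5] shift [-1.8  0.4  4.6] roll 0.004 F [-0.1  0.3  0.4] open 0.144
```

```bash
python3 -m inch '[[12,0,0,7,0],[12,0,0,11,0],[12,10,0,11,0],[12,20,0,11,0],[12,30,0,10,0],[12,40,0,10,0],[12,50,0,9,0],[12,50,0,-10,0]]' | egrep 'time|posi|force|open'; python3 -m inch '[[12,0,0,-40,0],[12,0,0,-70,0],[12,0,0,-100,0],[12,0,0,-100,0]]' | egrep 'time|posi|force|open'; python3 look.py s7;python3 -c "
from h import *
go(RK,-5,72,18);print(bot.read_state()['tcp_rot'])"
```

```text
time_s: 11.25
position: [0.5315, 0.2263, 0.0316]
force: [-0.3, -0.3, -1.2]
opening: 0.138
time_s: 11.65
position: [0.5305, 0.2272, 0.1373]
force: [0.9, -0.0, -0.7]
opening: 0.139
287.0
rack x [-120.6   -0.4] rack y [51.4 78.5] z [0.026 0.052]
t 11.7 P [529.  226.8 135. ] shift [-48.4  -1.  119.8] roll 0.005 F [ 0.5 -0.   0.5] open 0.136
[[-0.99376768  0.09707978  0.05478426]
 [ 0.09742254  0.99523655  0.00361457]
 [-0.0541724   0.00892926 -0.99849167]]
```

View pics/s7.png

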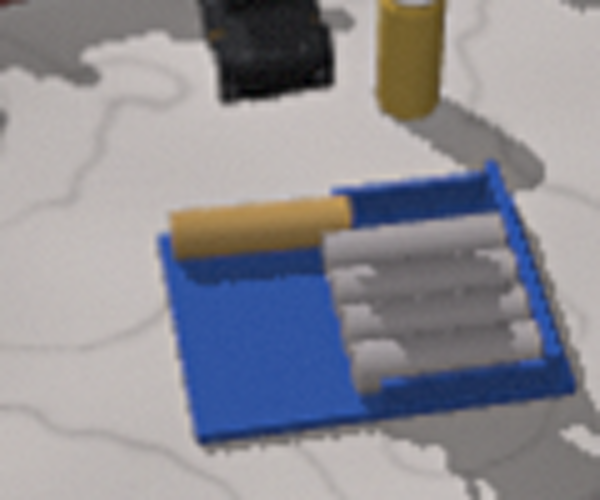

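The bolt now spans rack x of about −124 to +5, lies straight and is about 80% free, still on the floor. Next I open, centre over it and grasp.

```bash
python3 -c "
from h import *
go(RK,-60,72,-14)"
```

```text
t 11.7 P [529.  226.8 135. ] shift [  8.3  -1.  148.8] roll 0.005 F [ 0.5 -0.   0.5] open 0.136
```

```bash
python3 -m inch '[[87,8,-1,0,0],[87,8,-1,0,0],[87,8,-1,0,0],[87,8,-1,30,0],[87,8,-1,60,0],[87,8,-1,85,0],[87,8,-1,85,0]]' | egrep 'time|posi|force|open'; python3 -c "
from h import *
go(RK,-60,72,-14)"
```

```text
time_s: 12.4
position: [0.5225, 0.226, 0.0457]
force: [-1.3, 0.2, -0.3]
opening: 0.689
t 12.4 P [522.5 226.   45.7] shift [-3.4  1.4 59.9] roll 0.005 F [-1.3  0.2 -0.3] open 0.689
```

```bash
python3 -m inch '[[87,-3,1,5,0],[87,-3,1,8,0],[87,-3,1,10,0],[87,-3,1,10,0],[87,-3,1,25,0],[87,-3,1,40,0],[87,-3,1,52,0],[87,-3,1,56,0]]' | egrep 'time|posi|force|open'; python3 -c "
from h import *
go(RK,-60,72,-14)"
```

```text
time_s: 13.2
position: [0.5273, 0.2266, -0.0116]
force: [-0.4, -1.2, 0.4]
opening: 1.001
t 13.2 P [527.3 226.6 -11.6] shift [-1.4  0.7  2.5] roll 0.005 F [-0.4 -1.2  0.4] open 1.001
```

```bash
python3 -m inch '[[87,0,1,2,0],[60,0,1,2,0],[30,0,1,2,0],[20,0,1,2,0],[20,0,1,2,0],[20,0,1,2,0],[20,0,1,2,0],[20,0,1,2,0]]' | egrep 'time|posi|force|open'; python3 -m inch '[[20,0,0,0,0],[20,0,0,0,0],[20,0,0,0,0]]' | egrep 'time|posi|force|open'
```

```text
time_s: 14.0
position: [0.5275, 0.2276, -0.0135]
force: [-0.1, -0.2, 0.1]
opening: 0.448
time_s: 14.3
position: [0.5275, 0.2277, -0.0134]
force: [-0.1, 1.1, 0.7]
opening: 0.407
```

```bash
python3 -m inch '[[20,0,0,0,0],[20,0,0,-2,0],[20,0,0,-6,0],[20,0,0,-12,0],[20,0,0,-12,0]]' | egrep 'time|posi|force|open'
```

```text
time_s: 14.8
position: [0.5274, 0.2277, -0.0007]
force: [-0.8, 0.0, -4.7]
opening: 0.405
```

Held: it weighs 4.7 N and the opening is stable at 35 mm. I lift straight up and then carry it.

```bash
python3 -m inch '[[20,0,0,-20,0],[20,0,0,-45,0],[20,0,0,-70,0],[20,0,0,-95,0],[20,0,0,-100,0],[20,0,0,-100,0]]' | egrep 'time|posi|force|open'; python3 -c "
from h import *
go(CR,-20,0,90)"
```

```text
time_s: 15.4
position: [0.5232, 0.2276, 0.0999]
force: [-0.4, -1.3, -4.6]
opening: 0.409
t 15.4 P [523.2 227.6  99.9] shift [   5.  -453.8    6.7] roll -0.517 F [-0.4 -1.3 -4.6] open 0.409
```

```bash
python3 -m inch '[[20,0,-20,0,-0.03],[20,0,-55,0,-0.1],[20,0,-95,0,-0.17],[20,0,-135,0,-0.24],[20,2,-175,0,-0.31],[20,2,-215,0,-0.38],[20,2,-255,0,-0.45],[20,3,-295,0,-0.517]]' | egrep 'time|posi|force|open'; python3 -c "
from h import *
go(CR,-20,0,90)"
```

```text
time_s: 16.2
position: [0.4902, -0.0669, 0.0963]
force: [0.8, -0.2, -4.0]
opening: 0.406
t 16.2 P [490.2 -66.9  96.3] shift [  78.9 -136.2    5.1] roll 0.003 F [ 0.8 -0.2 -4. ] open 0.406
```

```bash
python3 -m inch '[[20,20,-34,0,0],[20,40,-68,0,0],[20,60,-102,0,0],[20,74,-128,0,0],[20,79,-136,0,0],[20,79,-136,0,0],[20,79,-136,0,0]]' | egrep 'time|posi|force|open'; cat > lookc.py <<'E'
from fit import *
import sys
a=np.radians(CR[2]); out=[]
for n in('side','top'):
    p,d=vision.capture(n);W=cloud(n,d);x,y,z=W[...,0],W[...,1],W[...,2]
    h,s,v=[k.astype(int) for k in cv2.split(cv2.cvtColor(cv2.GaussianBlur(p,(3,3),0),cv2.COLOR_RGB2HSV))]
    m=(d>0)&(abs(x-.49)<.15)&(abs(y+.22)<.14)&(z<.2)&(z>.02)&(h>10)&(h<32)&(s>80)
    r=cv2.connectedComponentsWithStats(m.astype(np.uint8))
    m=np.isin(r[1],[i for i in range(1,r[0]) if r[2][i,4]>12])
    X=W[m]; D=X[:,:2]*1e3-CR[:2]; u=D@[np.cos(a),np.sin(a)];t=D@[-np.sin(a),np.cos(a)]
    print(n,len(X),"cradle x",np.percentile(u,[2,98]).round(1),"y",np.percentile(t,[2,50,98]).round(1),"z",(1e3*np.percentile(X[:,2],[2,98])).round(0))
    if len(X)>20: k=np.polyfit(u,t,1);kz=np.polyfit(u,X[:,2]*1e3,1);print("  yaw err deg",np.degrees(k[0]).round(1),"pitch",np.degrees(kz[0]).round(1))
    c=pix(n,[.49,-.218,.06])[0].astype(int)
    out.append(cv2.resize(p[c[1]-50:c[1]+50,c[0]-50:c[0]+50],(400,400),interpolation=2))
cv2.imwrite(f'pics/{sys.argv[1]}.png',np.hstack(out)[...,::-1])
E
python3 lookc.py c8; python3 -c "
from h import *
go(CR,-15,0,10);print(bot.read_state()['tcp_rot'])"
```

```text
time_s: 16.9
position: [0.4727, -0.2217, 0.0941]
force: [0.2, -1.0, -3.1]
opening: 0.409
side 206 cradle x [-85.9 -37. ] y [-17.1  -5.   12.6] z [132. 160.]
  yaw err deg -1.5 pitch 5.5
top 126 cradle x [16.6 43.6] y [-11.6   6.7  19.3] z [143. 161.]
  yaw err deg -9.3 pitch 1.8
t 17.0 P [ 473.2 -221.3   94.6] shift [-1.7 -1.3 84.7] roll 0.004 F [-0.4  0.2 -3.8] open 0.405
[[-0.91078942 -0.41067325  0.04254539]
 [-0.41085842  0.91168704  0.00470018]
 [-0.04071832 -0.01319926 -0.99908348]]
```

View pics/c8.png

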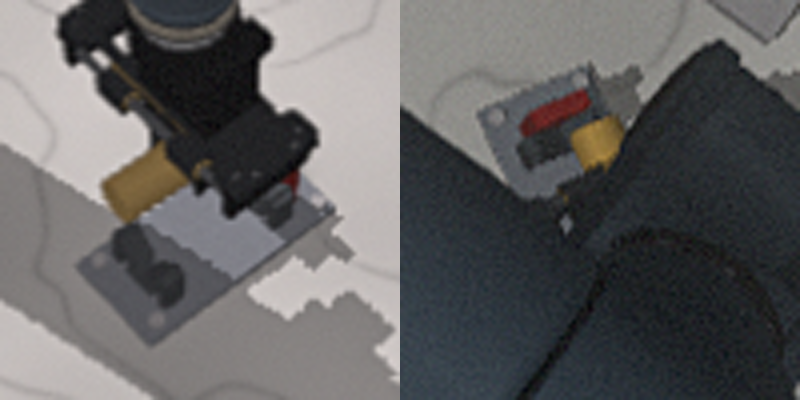

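The bolt hangs over the cradle, parallel to it, with its front end (right crop (598,140)) short of the red stop. I lower it most of the way, about 12 mm back from home.

```bash
python3 -m inch '[[20,-3,-1,15,0],[20,-6,-1,40,0],[20,-6,-1,60,0],[20,-6,-1,70,0],[20,-6,-1,73,0],[20,-6,-1,73,0]]' | egrep 'time|posi|force|open'; python3 lookc.py c9; python3 -c "
from h import *
go(CR,-12,0,7)
p,d=vision.capture('side');W=cloud('side',d)
h,s,v=[k.astype(int) for k in cv2.split(cv2.cvtColor(p,cv2.COLOR_RGB2HSV))]
m=(d>0)&(abs(W[...,0]-.43)<.06)&(abs(W[...,1]+.24)<.05)&(W[...,2]>.03)&(W[...,2]<.055)&(s<80)
X=W[m];a=np.radians(24);D=X[:,:2]*1e3-CR[:2];u=D@[np.cos(a),np.sin(a)];t=D@[-np.sin(a),np.cos(a)];print('rear vblock',len(X),np.percentile(u,[3,97]),np.percentile(t,[3,97]))"
```

```text
time_s: 17.6
position: [0.4823, -0.2189, 0.0219]
force: [-0.4, 0.3, -3.7]
opening: 0.409
side 205 cradle x [-76.1 -28. ] y [-25.   -5.9  11.7] z [ 58. 129.]
  yaw err deg -4.9 pitch 10.4
t 17.7 P [ 482.8 -219.6   22.7] shift [ 2.   0.2 15.6] roll 0.005 F [ 0.2  0.1 -3. ] open 0.401
rear vblock 65 [-68.57790781 -44.53865357] [-32.8803605  -3.7712231]Traceback (most recent call last):
  File "lookc.py", line 11, in <module>
    print(n,len(X),"cradle x",np.percentile(u,[2,98]).round(1),"y",np.percentile(t,[2,50,98]).round(1),"z",(1e3*np.percentile(X[:,2],[2,98])).round(0))
                              ~~~~~~~~~~~~~^^^^^^^^^^
    return _quantile_unchecked(
        a, q, axis, out, overwrite_input, method, keepdims, weights)
    return _ureduce(a,
                    func=_quantile_ureduce_func,
    ...<5 lines>...
                    overwrite_input=overwrite_input,
                    method=method)
    r = func(a, **kwargs)
    result = _quantile(arr,
                       quantiles=q,
    ...<2 lines>...
                       out=out,
                       weights=wgt)
    slices_having_nans = np.isnan(arr[-1, ...])
                                  ~~~^^^^^^^^^
IndexError: index -1 is out of bounds for axis 0 with size 0
```

```bash
python3 -m inch '[[20,0,0,5,0],[20,0,0,9,0],[20,0,0,11,0],[20,0,0,12,0],[20,0,0,12,0]]' | egrep 'time|posi|force|open';  python3 -m inch '[[20,0,0,1,0],[20,0,0,2,0],[20,0,0,2,0]]' | egrep 'time|posi|force|open'
```

```text
time_s: 18.25
position: [0.4832, -0.2196, 0.0105]
force: [0.2, 0.1, -3.9]
opening: 0.405
time_s: 18.55
position: [0.4832, -0.2196, 0.0084]
force: [0.3, 0.8, -4.9]
opening: 0.406
```

```bash
python3 -m inch '[[20,0,0,1,0],[20,0,0,2,0],[20,0,0,2,0]]' | egrep 'posi|force|open';  python3 -m inch '[[20,0,0,1,0],[20,0,0,1.5,0],[20,0,0,1.5,0]]' | egrep 'time|posi|force|open'
```

```text
position: [0.4837, -0.22, 0.0069]
force: [-1.3, 0.2, 1.5]
opening: 0.412
time_s: 19.15
position: [0.4838, -0.2199, 0.0066]
force: [-2.6, 2.2, 8.6]
opening: 0.406
```

Seated in the V at the predicted height (rep 6.9 mm). Next I slide it to the stop, watching the force.

```bash
python3 -m inch '[[20,-2,0,0.5,0],[20,-4,0,0.5,0],[20,-6,0,0.7,0],[20,-8,0,0.7,0],[20,-9,0,0.7,0],[20,-9,0,0.7,0]]' | egrep 'time|posi|force|open';  python3 -m inch '[[20,-1,0,0.5,0],[20,-2,0,0.5,0],[20,-3,0,0.5,0],[20,-3,0,0.5,0]]' | egrep 'time|posi|force|open'
```

```text
time_s: 19.75
position: [0.4918, -0.2161, 0.0065]
force: [-3.0, -0.8, 4.6]
opening: 0.405
time_s: 20.15
position: [0.4918, -0.216, 0.0064]
force: [-12.3, -7.2, 9.5]
opening: 0.401
```

```bash
python3 -m inch '[[20,-3,0,0,0],[20,-4,0,0,0],[20,-4,0,0,0]]' | egrep 'time|posi|force|open';  python3 -m inch '[[20,0,0,0,0],[36,0,0,0,0],[40,0,0,0,0],[50,0,0,0,0],[60,0,0,0,0],[60,0,0,0,0]]' | egrep 'time|posi|force|open'; python3 lookc.py c10
```

```text
time_s: 20.45
position: [0.4916, -0.216, 0.0064]
force: [-14.8, -11.6, 7.2]
opening: 0.404
time_s: 21.05
position: [0.492, -0.2158, 0.0063]
force: [-0.7, 0.2, -0.7]
opening: 0.638
side 243 cradle x [-66.8   0.3] y [-33.7  -6.6  11.8] z [ 40. 123.]
  yaw err deg -1.3 pitch 12.6Traceback (most recent call last):
  File "lookc.py", line 11, in <module>
    print(n,len(X),"cradle x",np.percentile(u,[2,98]).round(1),"y",np.percentile(t,[2,50,98]).round(1),"z",(1e3*np.percentile(X[:,2],[2,98])).round(0))
                              ~~~~~~~~~~~~~^^^^^^^^^^
    return _quantile_unchecked(
        a, q, axis, out, overwrite_input, method, keepdims, weights)
    return _ureduce(a,
                    func=_quantile_ureduce_func,
    ...<5 lines>...
                    overwrite_input=overwrite_input,
                    method=method)
    r = func(a, **kwargs)
    result = _quantile(arr,
                       quantiles=q,
    ...<2 lines>...
                       out=out,
                       weights=wgt)
    slices_having_nans = np.isnan(arr[-1, ...])
                                  ~~~^^^^^^^^^
IndexError: index -1 is out of bounds for axis 0 with size 0
```

Released with its rear end at about x = −66. I open further, withdraw straight up, then swing clear for a final look.

```bash
python3 -m inch '[[87,0,0,0,0],[87,0,0,0,0],[87,0,0,0,0],[87,0,0,-10,0],[87,0,0,-40,0],[87,0,0,-80,0],[87,0,0,-120,0],[87,0,0,-150,0]]' | egrep 'time|posi|force|open'; python3 -m inch '[[87,0,40,-20,0],[87,0,80,-20,0],[87,0,120,-20,0],[87,0,160,-20,0],[87,0,200,-20,0],[87,0,200,-20,0]]' | egrep 'time|posi|force|open'; python3 lookc.py c11; python3 -c "
from h import *
p,d=vision.capture('top');cv2.imwrite('pics/t11.png',cv2.resize(p[110:260,160:460],(800,400),interpolation=2)[...,::-1])
q=cv2.imread('pics/c11.png'); t=cv2.imread('pics/t11.png'); cv2.imwrite('pics/fin.png',cv2.resize(np.vstack([q,t]),(600,600)))"
```

```text
time_s: 21.95
position: [0.4873, -0.2164, 0.1594]
force: [1.0, -0.5, -0.6]
opening: 0.999
time_s: 22.55
position: [0.3987, -0.03, 0.1764]
force: [-0.1, -0.3, 0.3]
opening: 1.002
side 501 cradle x [-66.2  61.8] y [-19.2  -7.9  12. ] z [41. 71.]
  yaw err deg -1.0 pitch 1.4
top 565 cradle x [-63.8  60.9] y [-14.3   4.2  17.7] z [53. 73.]
  yaw err deg 0.1 pitch -0.1
```

View pics/fin.png

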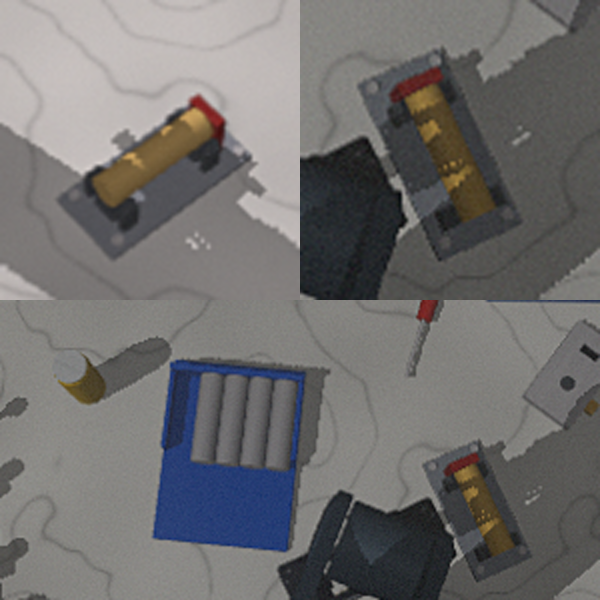

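The bolt lies in both V-blocks with its end against the red stop (upper right crop (420,88)). The four steel bolts stand in their row, and the can, screwdriver and lock case are where they were.

```bash
python3 -c "
from rig import bot
print(bot.read_state()['time_s'],bot.hand_in())"
```

```text
the job is handed in; nothing more can be done
22.7 None
```

The brass bolt is in the V-cradle against the red stop, released, and the job was handed in at 22.7 s of the 61 s allowed.

- **Slide-out:** I pressed the fingertips on top of the bolt and drew it out in two strokes, because the tips slipped at the end of the first. About 80% of its length was free of the row before I gripped and lifted it.
- **Placing:** I lowered it held into the V-blocks and slid it about 9 mm forward. It then stopped moving while the push rose to about 19 N, far more than sliding friction. I opened the fingers, withdrew straight up and swung clear.

**Last checks:**
- **Bolt in cradle:** The two cameras put its ends at cradle x of about −65 and +61 mm, measured on the visible surface. It is parallel to the cradle within 1° and at seated height.
- **Steel bolts and bystanders:** In the last top view all four steel bolts stand in their row, and the can, screwdriver and lock case look unmoved. The padlock was outside that view and I did not check it, but the arm never went near it.

**Disagreements:**
- **TCP height:** The real fingertips were about 29 mm above the reported TCP. The side camera's depth and the contact height both showed this, so I worked by contact and corrected heights.
- **Tool tilt:** The tool picked up about 3° of tilt while pressing. This did not affect the grasp or the fit.

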